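# Gather the spare fryer knobs in the tote's pouring corner

### The job

Pick up the steel tote by its handle and tilt it, about 30 degrees, so that all four loose knobs slide together into the corner with the pour lip, without touching the knobs. Finish while still holding the tote: keep it tilted and still in the air with its pour lip a little above the empty square pan, clear of it, knobs gathered in that corner, ready to be tipped out. Leave the pan and the other things on the table where they are.

Things in the scene. Friction and masses are not known exactly. Their poses are not given: they have to be found in the camera images.
- tote_handle (a point): centre of the grip bar of the stainless tote. The tote is an open box 200 x 140 mm outside (its x and y), 50 mm high, walls and floor 4 mm, about 0.42 kg. A fixed bridge handle spans its middle: a level flat-sided bar 18 mm thick (along the tote's x), 140 mm long (along its y), 24 mm high, its centre 118 mm above the tote's underside, on two 4 mm side straps; nothing but air lies between bar and tote. Axes are the tote's: z up out of its mouth
- tote: the tote itself; origin at the centre of its underside, axes as at the handle (z up when it stands level on the table)
- tote_corner (a point): inside the tote, on its floor (4 mm above the underside), where the two walls of the pour-lip corner meet: at (-96, +66, 4) mm in the tote's axes. Only this corner of the four has a pour lip
- tote_lip (a point): outermost tip of the small square pour lip (a flat plate with an upturned edge 9 mm high) that sticks out 17 mm at the rim of that corner: at (-115, +85, 50) mm in the tote's axes
- pan: empty square stainless pan standing on the table, 160 x 160 mm, 45 mm high, 0.9 kg; origin at the centre of its underside, axes along its sides
- bowl: round stainless bowl, 130 mm across, 55 mm high, a bystander; origin at the centre of its underside
- shaker: glass jar with a steel cap, 56 mm across, 85 mm high, a bystander; origin at the centre of its underside
- can: closed steel can with a paper band, 66 mm across, 70 mm high, a bystander; origin at the centre of its underside
- knob1: one of four like black plastic control knobs lying loose in the tote, 24 mm across, 16 mm high (19 mm with the ridge on top), 22 g; origin at the centre of its underside. Smooth: it starts to slide on the tote's floor at about 10 degrees of tilt; along a wall it may need 20
- knob2: another of the four knobs, like knob1
- knob3: another of the four knobs, like knob1
- knob4: another of the four knobs, like knob1

How it is judged:
By the outcome, as a careful person would: the job done as asked, in the order asked, and still so for the second after the job is handed in, while the arm keeps its last pose, push and grip.
It also fails if it takes over 38 s, if anything falls off the work surface, if the arm or the gripper's body presses on something with over 40 N, if the wrist force passes 120 N, or if a joint passes its speed limit or range.

### The arm

A 6-joint arm with a two-finger parallel gripper is mounted at the origin on the work surface. World frame = base frame: x ahead of the robot, y to its left, z up, the work surface at z = 0. Lengths are in m, angles in rad, forces in N, time in s.
With the tool pointing down it reaches from about 0.4 to 0.825 m from the base axis. Payload 7 kg.
Tool frame: the origin (TCP) lies on the centre line of the jaws, within the pads' length; the fingertips stand 22 mm ahead of it and the grasp point (between the pads) lies 3 mm ahead of it (arm.tcp_to_tips is the distance from the TCP to the fingertips, in m); z points along the fingers, y is the line along which they close (so a half turn about z gives the same grasp; the last joint's range is limited). The gripper opens to 88 mm and grips with 3 to 60 N. Pads are 19 mm wide; open, the fingers measure 130 mm over their backs; the gripper's body (78 mm by 193 mm) begins 47 mm behind the grasp point.
Start: joints at [-1.039, 0.359, 0.012, 0, -1.224, -0.288], TCP at [0.163, -0.655, 0.249] pointing down, gripper open.
Joint ranges: [-3.07, 3.07], [-1.43, 2.12], [-1.02, 1.25], [-3.03, 1.67], [-3.05, -0], [-3.03, 3.03]. Speed limits (rad/s): [2.39, 2.39, 3.01, 3.14, 3.14, 3.14].

### API

Orientations are given as [roll, pitch, yaw] about the fixed x, y, z axes, in that order (R = Rz(yaw) Ry(pitch) Rx(roll)).
In Python, from station import arm gives the robot as it stands.
- The arm moves only by the tool jog_arm, never from a script. Its argument "targets" is a list of rows, each an object of numbers: "dx", "dy", "dz": the shift along the tool's x, y, z in mm; "rx", "ry", "rz": the turn, a rotation vector about the tool's x, y, z in rad; "gripper": the closure, from 0 (fully open) to 1 (shut). In form: [{"dx": .., "dy": .., "dz": .., "rx": .., "ry": .., "rz": .., "gripper": ..}, ...]. A call has exactly 8 rows; each row is the pose to reach, as a shift and turn from the pose commanded when the call began, along the tool's axes at that moment; what a row does not reach only later rows make up. A row lasts 1/12 s, in which the tool goes at most 41.7 mm and 7.16 degrees, less where a joint would pass 70% of its speed; a pose out of reach is approached as far as the arm can. A call with a gripper value outside its range is refused whole. The fingers move at their own pace and stop on an object; "force" is the grip in N (left out, the last holds). Time passes only in rows, so rows that repeat a pose let the fingers close, or fill a call up. It gives the time, the measured TCP pose, the force, the opening and the grip force at its end, in the units of the state.
- arm.get_state(): the state, without advancing time (a new reading comes with each control period).
- arm.grab_frame(name): name is "scene" or "side" or "wrist"; returns a dict with "frame" (384x512x3 uint8, red, green, blue), "z_map" (384x512 float32, m along the optical axis (not along the pixel's ray), 0 where there is no reading), "fx", "fy", "cx", "cy" (pixels), "distortion" ([k1, k2, p1, p2, k3] as OpenCV has them; the pictures are not rectified), "view" (4x4, takes a point from world to camera coordinates). Camera axes: x right, y down, z forward; pixel columns grow to the right and rows downward; lengths in m; the calibration is good to about 2 mm. A picture is of the moment at which its call begins.
- arm.job_done(): hands the job in; it is judged then, once.
The state is a dict: "t": time; "q": joint angles; "qd": joint speeds; "joint_efforts": joint torques, N m; "eef_pos": TCP position; "ee_rot": TCP orientation; "force": force on the tool from outside, world axes, zero at the start; "moment": the same for the moment, N m; "width": finger opening in m; "gripper_force": force on a finger pad.
Only numpy, scipy, OpenCV 4.12 (cv2) and the standard library are available. Lean on these libraries where they do the work, as an engineer would, in place of code of your own. Each camera call takes 0.05 s, during which the arm holds its last target. There are 200 camera calls.

## Working session

There is one attempt and no reset: what is moved stays moved. The work goes in short steps, Python scripts to look and compute and a tool call to move; the robot and the scene stay as the last step left them, time stands still between calls to the robot, and variables do not carry over. Pictures are saved under pics/ and viewed, at most 10 in all, crops included, and the job is handed in when it is done.

Besides the shell and the picture viewer there is one more tool, called after ">>>" as name([rows], argument=value, ...), one row to a line, values as JSON. jog_arm: Moves the arm, as the interface text tells. Its arguments: {"type":"object","properties":{"targets":{"type":"array","items":{"type":"object","properties":{"dx":{"type":"number"},"dy":{"type":"number"},"dz":{"type":"number"},"rx":{"type":"number"},"ry":{"type":"number"},"rz":{"type":"number"},"gripper":{"type":"number"}}}},"force":{"type":"number"}},"required":["targets"]}

```bash
ls; mkdir -p pics
cat > h.py <<'E'
import numpy as np, cv2
from station import arm
from scipy.spatial.transform import Rotation as R
def grab(n,save=None):
    f=arm.grab_frame(n)
    if save: cv2.imwrite('pics/'+save,f['frame'][:,:,::-1])
    return f
def cam(f):
    K=np.array([[f['fx'],0,f['cx']],[0,f['fy'],f['cy']],[0,0,1.]]); return K,np.array(f['distortion'],float),np.array(f['view'])
def onplane(f,uv,z):
    K,D,V=cam(f); p=cv2.undistortPoints(np.array(uv,float).reshape(-1,1,2),K,D).reshape(-1,2)
    d=np.c_[p,np.ones(len(p))]@V[:3,:3]; o=-V[:3,:3].T@V[:3,3]
    return o+d*((z-o[2])/d[:,2])[:,None]
def cloud(f):
    K,D,V=cam(f); h,w=f['z_map'].shape; g=np.stack(np.meshgrid(np.arange(w),np.arange(h)),-1).reshape(-1,1,2).astype(float)
    p=cv2.undistortPoints(g,K,D).reshape(-1,2); z=f['z_map'].reshape(-1,1)
    c=np.c_[p,np.ones(len(p))]*z
    return ((c-V[:3,3])@V[:3,:3]).reshape(h,w,3)
def proj(f,P):
    K,D,V=cam(f); return cv2.projectPoints(np.array(P,float).reshape(-1,3),cv2.Rodrigues(V[:3,:3])[0],V[:3,3],K,D)[0].reshape(-1,2)
E
python3 - <<'E'
from h import *
for n in('scene','side'):
    f=grab(n,n+'0.png'); print(n,np.round(f['view'],3).tolist(),f['fx'])
print(arm.get_state())
E
```

```text
pics
scene [[0.581, 0.814, -0.002, -0.308], [0.626, -0.448, -0.638, -0.242], [-0.52, 0.369, -0.77, 1.482], [0.0, 0.0, 0.0, 1.0]] 391.4627705344332
side [[-0.943, -0.333, 0.008, 0.482], [-0.189, 0.517, -0.835, 0.179], [0.274, -0.789, -0.55, 1.372], [0.0, 0.0, 0.0, 1.0]] 497.60782353616935
{'t': 0.1, 'q': array([-1.03889355e+00,  3.59344053e-01,  1.11609672e-02, -2.72242571e-04,
       -1.22409502e+00, -2.88089313e-01]), 'qd': array([ 0.00053212, -0.00213448,  0.00022432, -0.00044391,  0.00122007,
       -0.0011194 ]), 'joint_efforts': array([-1.53682882e-03, -5.84163272e+01,  2.93750292e+01,  7.01561943e+00,
        1.01569746e-02, -5.12647239e-05]), 'eef_pos': array([ 0.16281454, -0.65466566,  0.24770883]), 'ee_rot': array([ 3.14009923e+00, -1.75646079e-04, -2.89787176e+00]), 'force': array([-0.5004954 , -0.02420478,  0.13473073]), 'moment': array([-0.02152066, -0.0491054 , -0.04539222]), 'gripper_force': 0.0, 'width': 0.08794489108311006}
```

View pics/scene0.png

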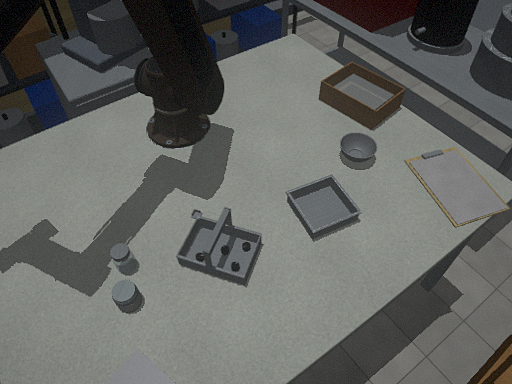

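View pics/side0.png

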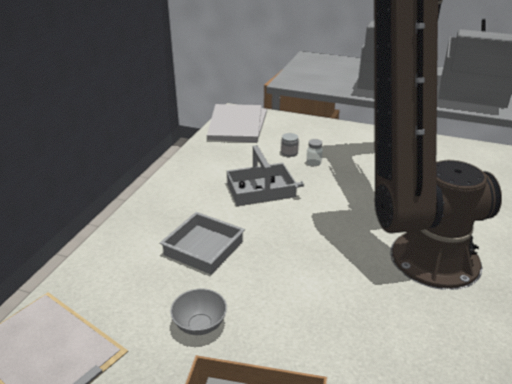

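The scene view shows the tote around (220,250) with its lip at (197,214) and the bar from (227,212) to (208,260). The pan is at (323,205), the bowl at (358,150), the shaker at (122,255) and the can at (125,293). Next I measure the tote and pan.

Run:
```python
from h import *
for n in('scene','side'):
    f=grab(n); C=cloud(f); Z=C[...,2]
    print(n,'table',np.median(Z[(abs(C[...,0]-.6)<.2)&(abs(C[...,1])<.3)]))
    m=((Z>.012)&(Z<.16)&(C[...,0]>.1)&(C[...,0]<1.0)&(abs(C[...,1])<.6)&(f['z_map']>0)).astype(np.uint8)
    nn,L,s,c=cv2.connectedComponentsWithStats(m)
    for i in range(1,nn):
        if s[i,4]<80: continue
        P=C[L==i]; r=cv2.minAreaRect(P[:,:2].astype(np.float32)*1000)
        print(s[i],np.round(P.min(0),3),np.round(P.max(0),3),np.round(r[0]),np.round(r[1]),round(r[2],1))
    # bar top
    b=C[(m>0)&(Z>.09)&(Z<.14)]; print('hi',np.percentile(b[:,2],[5,50,95])); t=b[b[:,2]>.122]
    r=cv2.minAreaRect(t[:,:2].astype(np.float32)*1000); print('bar',len(t),r, t[:,2].mean())
    for lo,hi in((.035,.06),(.03,.05)):
        q=C[(m>0)&(Z>lo)&(Z<hi)]
    cv2.imwrite('pics/m_%s.png'%n,m*255)
f=grab('scene'); cv2.imwrite('pics/crop.png',cv2.resize(f['frame'][165:295,165:370,::-1],None,fx=3.8,fy=3.8,interpolation=cv2.INTER_CUBIC))
```

```text
scene table 0.0011296004590485036
[ 319   75   61   53 1110] [0.177 0.537 0.012] [0.447 0.6   0.096] [312. 585.] [265.  63.] 7.8
[340 132  37  30 716] [0.444 0.371 0.012] [0.571 0.498 0.06 ] [508. 435.] [127. 127.] 88.9
[ 285  174   78   63 1270] [0.519 0.079 0.012] [0.718 0.274 0.051] [618. 178.] [174. 175.] 79.5
[ 176  207   86   76 2103] [ 0.423 -0.279  0.012] [ 0.69  -0.046  0.134] [ 557. -164.] [222. 161.] 34.4
[110 243  27  30 574] [ 0.423 -0.429  0.012] [ 0.477 -0.372  0.09 ] [ 452. -401.] [54. 53.] 29.4
[112 280  30  32 721] [ 0.519 -0.472  0.013] [ 0.586 -0.406  0.076] [ 556. -438.] [62. 64.] 45.4
[ 104  348   72   36 1314] [ 0.69  -0.573  0.026] [ 0.813 -0.437  0.036] [ 734. -482.] [165.  81.] 55.6
hi [0.09118643 0.12850076 0.13202035]
bar 366 ((391.76861572265625, -45.59588623046875), (66.10411071777344, 566.0233764648438), 56.025936126708984) 0.12945268520292724
side table 0.0031826634873373255
[ 206  114   55   28 1098] [ 0.69  -0.6    0.012] [ 0.933 -0.408  0.04 ] [ 807. -527.] [207. 195.] 15.9
[280 133  19  24 356] [ 0.518 -0.473  0.012] [ 0.584 -0.398  0.077] [ 550. -
[... 157 characters left out ...]
78  0.012] [ 0.692 -0.042  0.137] [ 557. -162.] [221. 170.] 35.3
[ 159  211   86   61 1794] [0.52  0.081 0.012] [0.717 0.277 0.052] [618. 178.] [175. 174.] 80.1
[375 211  28  23  91] [0.101 0.06  0.135] [0.176 0.136 0.16 ] [146. 102.] [30. 98.] 52.3
[392 235   9  26 114] [ 0.1   -0.056  0.012] [0.117 0.061 0.019] [109.   2.] [ 17. 117.] 0.0
[ 170  288   57   47 1671] [0.444 0.371 0.012] [0.574 0.501 0.06 ] [508. 436.] [129. 129.] 68.4
[ 192  355  135   29 2333] [0.186 0.54  0.012] [0.444 0.6   0.096] [314. 573.] [260.  31.] 9.5
hi [0.09028445 0.09340389 0.13347601]
bar 179 ((399.6944580078125, -44.03485107421875), (69.66384887695312, 561.0651245117188), 55.08890914916992) 0.13056977070305698
```

View pics/crop.png

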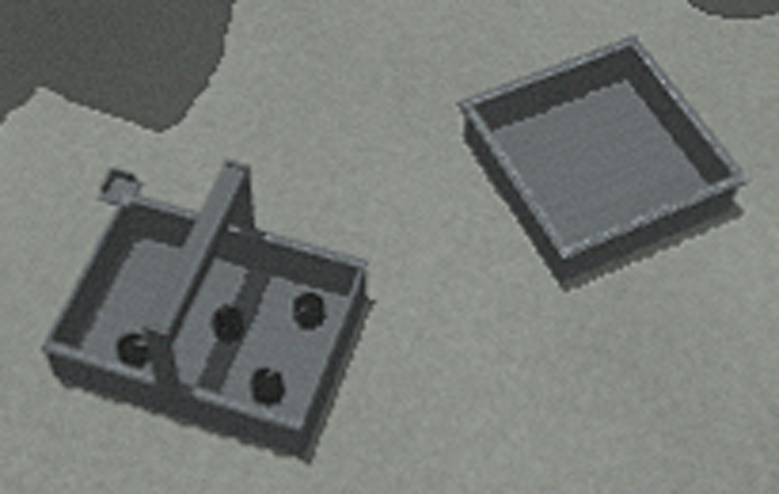

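The crop shows the rim corners at about (50,350), (125,203) (lip), (366,264) and (303,428), with the lip tip at (103,190). The four knobs are visible and mostly in the half away from the lip.

Run:
```python
from h import *
for n in('scene','side'):
    f=grab(n); C=cloud(f); Z=C[...,2]
    b=C[(Z>.118)&(Z<.14)&(abs(C[...,0]-.557)<.14)&(abs(C[...,1]+.16)<.12)&(f['z_map']>0)]
    r=cv2.minAreaRect(b[:,:2].astype(np.float32)*1000); print('bar',len(b),r,np.percentile(b[:,2],[10,50,90]))
    d=b[:,:2]-b[:,:2].mean(0); u,s,v=np.linalg.svd(d,full_matrices=False); a=np.degrees(np.arctan2(v[0,1],v[0,0])); print('axis',a,'mean',b[:,:2].mean(0), 'ctr along',(np.max(d@v[0])+np.min(d@v[0]))/2)
f=grab('scene')
c=lambda l:np.array(l)/3.8+165-.37
p=onplane(f,c([(50,350),(125,203),(366,264),(303,428)]),.05); print(p,p.mean(0))
e=np.diff(np.r_[p,p[:1]],axis=0); print(np.linalg.norm(e,axis=1),np.degrees(np.arctan2(e[:,1],e[:,0])))
print('lip',onplane(f,c([(103,188)]),.055))
print('bar ends',onplane(f,c([(237,163),(160,333)]),.13))
p=onplane(f,c([(462,103),(634,40),(744,183),(567,254)]),.045); print('pan',p,p.mean(0))
```

```text
bar 396 ((567.1036987304688, -161.84304809570312), (19.378625869750977, 151.40887451171875), 35.2484130859375) [0.12342684 0.12924968 0.13171245]
axis -54.66743932818131 mean [ 0.57155823 -0.16599807] ctr along -0.0059689045270526625
bar 192 ((567.5606689453125, -160.52920532226562), (20.629043579101562, 160.06385803222656), 35.707275390625) [0.12148112 0.13055919 0.13385099]
axis 125.88412614113997 mean [ 0.56390518 -0.15251417] ctr along -0.0086271976265717
[[ 0.53469645 -0.27458106  0.05      ]
 [ 0.45321805 -0.16542267  0.05      ]
 [ 0.60678142 -0.04650224  0.05      ]
 [ 0.69105767 -0.16068346  0.05      ]] [ 0.5714384  -0.16179736  0.05      ]
[0.13621411 0.1942261  0.14191489 0.19344636] [ 126.73852672   37.75442362  -53.56926333 -143.92942612]
lip [[ 0.43433967 -0.17351952  0.055     ]]
bar ends [[ 0.52486111 -0.10227084  0.13      ]
 [ 0.61400981 -0.21976833  0.13      ]]
pan [[0.52289747 0.11043477 0.045     ]
 [0.55357134 0.27196985 0.045     ]
 [0.71636933 0.24089015 0.045     ]
 [0.68544082 0.08407595 0.045     ]] [0.61956974 0.17684268 0.045     ]
```

```bash
cat >> h.py <<'E'
def go(pos,Rt):
    s=arm.get_state(); R0=R.from_euler('xyz',s['ee_rot'])
    d=R0.inv().apply(np.array(pos)-s['eef_pos'])*1000; r=(R0.inv()*Rt).as_rotvec()
    print('d',np.round(d,1),'r',np.round(r,4),'t',round(s['t'],2),'F',np.round(s['force'],1))
def down(deg): return R.from_euler('xyz',[np.pi,0,np.radians(deg)])
E
python3 -c "
from h import *
go([.568,-.161,.25],down(-54))"
```

```text
d [-512.4  381.6   -1.5] r [ 2.0000e-04  2.0000e-04 -1.9553e+00] t 0.4 F [ 0.6  0.3 -0.5]
```

>>> jog_arm([
  {"dx":-32,"dy":24,"dz":0,"rz":-0.12},
  {"dx":-64,"dy":48,"dz":0,"rz":-0.24},
  {"dx":-96,"dy":72,"dz":0,"rz":-0.36},
  {"dx":-128,"dy":95,"dz":0,"rz":-0.48},
  {"dx":-160,"dy":119,"dz":0,"rz":-0.6},
  {"dx":-192,"dy":143,"dz":0,"rz":-0.72},
  {"dx":-224,"dy":167,"dz":0,"rz":-0.84},
  {"dx":-256,"dy":190,"dz":0,"rz":-0.96},
])

```text
invalid input at $.targets[0]: expected keys dx, dy, dz, rx, ry, rz, gripper
```

```bash
python3 -c "
from h import *
go([.568,-.161,.25],down(-54))"
```

```text
d [-512.4  381.6   -1.5] r [ 2.0000e-04  2.0000e-04 -1.9553e+00] t 0.4 F [ 0.6  0.3 -0.5]
```

>>> jog_arm([
  {"dx":-32,"dy":24,"dz":0,"rx":0,"ry":0,"rz":-0.12,"gripper":0},
  {"dx":-64,"dy":48,"dz":0,"rx":0,"ry":0,"rz":-0.24,"gripper":0},
  {"dx":-96,"dy":72,"dz":0,"rx":0,"ry":0,"rz":-0.36,"gripper":0},
  {"dx":-128,"dy":95,"dz":0,"rx":0,"ry":0,"rz":-0.48,"gripper":0},
  {"dx":-160,"dy":119,"dz":0,"rx":0,"ry":0,"rz":-0.6,"gripper":0},
  {"dx":-192,"dy":143,"dz":0,"rx":0,"ry":0,"rz":-0.72,"gripper":0},
  {"dx":-224,"dy":167,"dz":0,"rx":0,"ry":0,"rz":-0.84,"gripper":0},
  {"dx":-256,"dy":190,"dz":0,"rx":0,"ry":0,"rz":-0.96,"gripper":0},
])

```text
t: 1.07
eef_pos: [0.3663, -0.4071, 0.2489]
ee_rot: [-3.141, -0.0, -1.932]
force: [1.4, -0.0, 0.1]
width: 0.0877
gripper_force: 0.0
```

```bash
python3 -c "
from h import *
go([.568,-.161,.25],down(-54))"
```

```text
d [-301.5 -101.7   -1. ] r [-7.000e-04 -4.000e-04 -9.894e-01] t 1.07 F [ 1.4 -0.   0.1]
```

>>> jog_arm([
  {"dx":-36,"dy":-12,"dz":0,"rx":0,"ry":0,"rz":-0.12,"gripper":0},
  {"dx":-74,"dy":-25,"dz":0,"rx":0,"ry":0,"rz":-0.24,"gripper":0},
  {"dx":-112,"dy":-38,"dz":0,"rx":0,"ry":0,"rz":-0.36,"gripper":0},
  {"dx":-150,"dy":-51,"dz":0,"rx":0,"ry":0,"rz":-0.48,"gripper":0},
  {"dx":-188,"dy":-64,"dz":0,"rx":0,"ry":0,"rz":-0.6,"gripper":0},
  {"dx":-226,"dy":-77,"dz":0,"rx":0,"ry":0,"rz":-0.72,"gripper":0},
  {"dx":-264,"dy":-89,"dz":0,"rx":0,"ry":0,"rz":-0.84,"gripper":0},
  {"dx":-298,"dy":-100,"dz":0,"rx":0,"ry":0,"rz":-0.96,"gripper":0},
])

```text
t: 1.73
eef_pos: [0.567, -0.1644, 0.2488]
ee_rot: [-3.141, -0.0, -0.971]
force: [0.8, -1.2, -0.1]
width: 0.0878
gripper_force: 0.0
```

```bash
python3 -c "
from h import *
f=grab('wrist','w1.png');print(np.round(f['view'],3).tolist())
C=cloud(f);Z=C[...,2]
b=C[(Z>.122)&(Z<.14)&(f['z_map']>0)&(abs(C[...,0]-.567)<.12)&(abs(C[...,1]+.16)<.1)]
print(len(b),cv2.minAreaRect(b[:,:2].astype(np.float32)*1000))
go([.568,-.161,.25],down(-54))"
```

```text
[[-0.825, -0.564, -0.0, 0.375], [-0.545, 0.797, 0.26, 0.407], [-0.147, 0.215, -0.966, 0.508], [0.0, 0.0, 0.0, 1.0]]
2866 ((572.334228515625, -170.9617462158203), (18.046764373779297, 124.9105224609375), 35.63423156738281)
d [-1.5  2.  -1.6] r [-0.0018 -0.0009 -0.0173] t 1.78 F [4.7 2.  1.8]
```

View pics/w1.png

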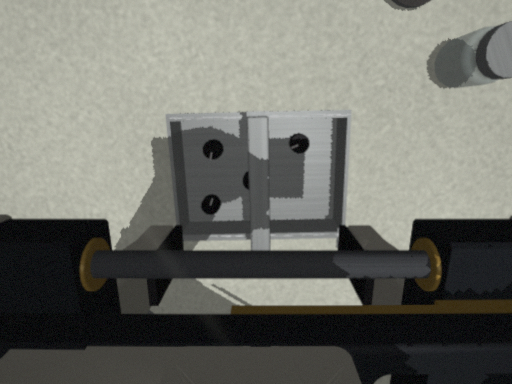

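The wrist view shows the bar upright in the middle at u≈259, between the open fingers and aligned with them. The near end is hidden. I'll go down.

```bash
python3 -c "
from h import *
go([.5675,-.163,.121],down(-54.3))"
```

```text
d [ -0.3   3.8 127.4] r [-0.0018 -0.0009 -0.0121] t 1.78 F [4.7 2.  1.8]
```

>>> jog_arm([
  {"dx":0,"dy":1,"dz":15,"rx":0,"ry":0,"rz":-0.012,"gripper":0},
  {"dx":0,"dy":2,"dz":35,"rx":0,"ry":0,"rz":-0.012,"gripper":0},
  {"dx":0,"dy":2,"dz":55,"rx":0,"ry":0,"rz":-0.012,"gripper":0},
  {"dx":0,"dy":2,"dz":75,"rx":0,"ry":0,"rz":-0.012,"gripper":0},
  {"dx":0,"dy":2,"dz":85,"rx":0,"ry":0,"rz":-0.012,"gripper":0},
  {"dx":0,"dy":2,"dz":92,"rx":0,"ry":0,"rz":-0.012,"gripper":0},
  {"dx":0,"dy":2,"dz":95,"rx":0,"ry":0,"rz":-0.012,"gripper":0},
  {"dx":0,"dy":2,"dz":95,"rx":0,"ry":0,"rz":-0.012,"gripper":0},
])

```text
t: 2.45
eef_pos: [0.5642, -0.1678, 0.1536]
ee_rot: [3.141, -0.0, -0.966]
force: [-0.3, 0.4, 0.3]
width: 0.0875
gripper_force: 0.0
```

```bash
python3 -c "
from h import *
go([.5675,-.163,.121],down(-54.3))
f=grab('wrist');C=cloud(f);Z=C[...,2]
b=C[(Z>.122)&(Z<.14)&(f['z_map']>0)&(abs(C[...,0]-.567)<.12)&(abs(C[...,1]+.16)<.1)]
print(len(b),cv2.minAreaRect(b[:,:2].astype(np.float32)*1000))
go([.5675,-.163,.121],down(-54.3))"
```

```text
d [-2.1 -5.4 32.6] r [ 0.0002 -0.     -0.0181] t 2.45 F [-0.3  0.4  0.3]
5730 ((575.5863647460938, -175.72027587890625), (89.23555755615234, 95.27568054199219), 78.18388366699219)
d [-2.3 -5.2 33.1] r [-0.0004 -0.0006 -0.0181] t 2.5 F [ 0.6 -0.5  0.9]
```

>>> jog_arm([
  {"dx":-1,"dy":-3,"dz":0,"rx":0,"ry":0,"rz":-0.018,"gripper":0},
  {"dx":-2,"dy":-5,"dz":8,"rx":0,"ry":0,"rz":-0.018,"gripper":0},
  {"dx":-2,"dy":-5,"dz":18,"rx":0,"ry":0,"rz":-0.018,"gripper":0},
  {"dx":-2,"dy":-5,"dz":26,"rx":0,"ry":0,"rz":-0.018,"gripper":0},
  {"dx":-2,"dy":-5,"dz":31,"rx":0,"ry":0,"rz":-0.018,"gripper":0},
  {"dx":-2,"dy":-5,"dz":33,"rx":0,"ry":0,"rz":-0.018,"gripper":0},
  {"dx":-2,"dy":-5,"dz":33,"rx":0,"ry":0,"rz":-0.018,"gripper":0.3},
  {"dx":-2,"dy":-5,"dz":33,"rx":0,"ry":0,"rz":-0.018,"gripper":0.5},
])

```text
t: 3.17
eef_pos: [0.5671, -0.1633, 0.1204]
ee_rot: [3.141, 0.0, -0.948]
force: [0.4, -0.9, -0.0]
width: 0.0792
gripper_force: 0.0
```

>>> jog_arm([
  {"dx":0,"dy":0,"dz":0,"rx":0,"ry":0,"rz":0,"gripper":0.7},
  {"dx":0,"dy":0,"dz":0,"rx":0,"ry":0,"rz":0,"gripper":0.8},
  {"dx":0,"dy":0,"dz":0,"rx":0,"ry":0,"rz":0,"gripper":1},
  {"dx":0,"dy":0,"dz":0,"rx":0,"ry":0,"rz":0,"gripper":1},
  {"dx":0,"dy":0,"dz":0,"rx":0,"ry":0,"rz":0,"gripper":1},
  {"dx":0,"dy":0,"dz":0,"rx":0,"ry":0,"rz":0,"gripper":1},
  {"dx":0,"dy":0,"dz":0,"rx":0,"ry":0,"rz":0,"gripper":1},
  {"dx":0,"dy":0,"dz":0,"rx":0,"ry":0,"rz":0,"gripper":1},
], force=55)

```text
t: 3.83
eef_pos: [0.5671, -0.1632, 0.1206]
ee_rot: [-3.141, -0.0, -0.948]
force: [-0.6, 0.9, -0.6]
width: 0.0264
gripper_force: 0.0
```

```bash
python3 -c "
from h import *
go([.5675,-.163,.121],down(-54.3)); s=arm.get_state(); print(s['width'],s['gripper_force'],s['eef_pos'],s['q'])
f=grab('scene'); cv2.imwrite('pics/s2.png',cv2.resize(f['frame'][130:300,140:370,::-1],None,fx=3,fy=3))"
```

```text
d [ 0.1 -0.4 -0.4] r [-0.0001 -0.0001 -0.0001] t 3.83 F [-0.6  0.9 -0.6]
0.02643005790829369 0.0 [ 0.56710246 -0.16320822  0.1206163 ] [ 5.08013074e-02  3.33335520e-01 -3.44217788e-01 -1.86769023e-05
 -8.93105352e-01  5.72166277e-01]
```

View pics/s2.png

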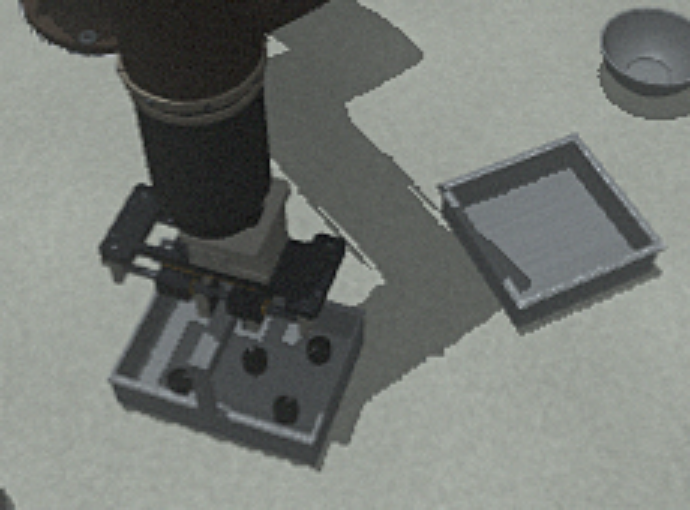

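The gripper straddles the bar, with its fingers at around crop (230,310), and is still closing (26 mm open). I'll let it close, then lift.

>>> jog_arm([
  {"dx":0,"dy":0,"dz":0,"rx":0,"ry":0,"rz":0,"gripper":1},
  {"dx":0,"dy":0,"dz":0,"rx":0,"ry":0,"rz":0,"gripper":1},
  {"dx":0,"dy":0,"dz":0,"rx":0,"ry":0,"rz":0,"gripper":1},
  {"dx":0,"dy":0,"dz":0,"rx":0,"ry":0,"rz":0,"gripper":1},
  {"dx":0,"dy":0,"dz":0,"rx":0,"ry":0,"rz":0,"gripper":1},
  {"dx":0,"dy":0,"dz":0,"rx":0,"ry":0,"rz":0,"gripper":1},
  {"dx":0,"dy":0,"dz":0,"rx":0,"ry":0,"rz":0,"gripper":1},
  {"dx":0,"dy":0,"dz":0,"rx":0,"ry":0,"rz":0,"gripper":1},
])

```text
t: 4.55
eef_pos: [0.5671, -0.1632, 0.1206]
ee_rot: [-3.141, -0.0, -0.948]
force: [1.2, 0.5, -0.2]
width: 0.0176
gripper_force: 55.0
```

>>> jog_arm([
  {"dx":0,"dy":0,"dz":-4,"rx":0,"ry":0,"rz":0,"gripper":1},
  {"dx":0,"dy":0,"dz":-14,"rx":0,"ry":0,"rz":0,"gripper":1},
  {"dx":0,"dy":0,"dz":-30,"rx":0,"ry":0,"rz":0,"gripper":1},
  {"dx":0,"dy":0,"dz":-50,"rx":0,"ry":0,"rz":0,"gripper":1},
  {"dx":0,"dy":0,"dz":-75,"rx":0,"ry":0,"rz":0,"gripper":1},
  {"dx":0,"dy":0,"dz":-100,"rx":0,"ry":0,"rz":0,"gripper":1},
  {"dx":0,"dy":0,"dz":-125,"rx":0,"ry":0,"rz":0,"gripper":1},
  {"dx":0,"dy":0,"dz":-140,"rx":0,"ry":0,"rz":0,"gripper":1},
])

```text
t: 5.22
eef_pos: [0.5672, -0.1634, 0.264]
ee_rot: [-3.14, -0.002, -0.948]
force: [0.4, 0.3, -4.9]
width: 0.018
gripper_force: 55.0
```

```bash
cat >> h.py <<'E'
def tilted(yaw_tote,th,phi):
    """tote orientation: lean th deg so low direction is tote (-cos phi, sin phi); tool R"""
    n=np.array([np.sin(np.radians(phi)),np.cos(np.radians(phi)),0]) # axis z x d
    n=np.cross([0,0,1],[-np.cos(np.radians(phi)),np.sin(np.radians(phi)),0])
    Rt=R.from_euler('z',yaw_tote,degrees=True)*R.from_rotvec(n*np.radians(th))
    return Rt
T2G=R.from_matrix(np.array([[0,-1,0],[-1,0,0],[0,0,-1.]]))  # columns: tool axes in tote
G=np.array([0,0,118.])
def tool(Rt): return Rt*T2G
def pts(pos,Rt):
    g=np.array(pos)+tool(Rt).apply([0,0,.003])
    for k,p in dict(corner=(-96,66,4),under=(-100,70,0),lip=(-115,85,50),other=(-100,-70,0),other2=(100,70,0)).items(): print(k,np.round(g+Rt.apply((np.array(p)-G)/1000),3))
E
python3 -c "
from h import *
print(tool(tilted(35.7,0,45)).as_euler('xyz'))
s=arm.get_state(); print(s['eef_pos'],s['force'],s['moment'])
p=s['eef_pos']; pts(p,tilted(35.7,0,45))
for y in (35.7,60,70,90):
    print(y); Rt=tilted(y,30,45); pts(p,Rt)
go(p,tool(tilted(35.7,30,45)))
"
```

```text
[ 3.14159265  0.         -0.94771378]
[ 0.56724106 -0.1634431   0.26397228] [ 0.37210997  0.30834792 -4.85505877] [ 0.04704594  0.03980229 -0.03664099]
corner [ 0.451 -0.166  0.147]
under [ 0.445 -0.165  0.143]
lip [ 0.424 -0.162  0.193]
other [ 0.527 -0.279  0.143]
other2 [ 0.608 -0.048  0.143]
35.7
corner [ 0.524 -0.178  0.105]
under [ 0.521 -0.177  0.099]
lip [ 0.478 -0.17   0.132]
other [ 0.589 -0.289  0.149]
other2 [ 0.665 -0.058  0.17 ]
60
corner [ 0.533 -0.194  0.105]
under [ 0.531 -0.195  0.099]
lip [ 0.489 -0.206  0.132]
other [ 0.639 -0.269  0.149]
other2 [ 0.612 -0.027  0.17 ]
70
corner [ 0.539 -0.2    0.105]
under [ 0.537 -0.201  0.099]
lip [ 0.497 -0.219  0.132]
other [ 0.656 -0.255  0.149]
other2 [ 0.588 -0.021  0.17 ]
90
corner [ 0.553 -0.207  0.105]
under [ 0.551 -0.209  0.099]
lip [ 0.521 -0.24   0.132]
other [ 0.682 -0.219  0.149]
other2 [ 0.538 -0.023  0.17 ]
d [0. 0. 0.] r [ 0.3685  0.3685 -0.    ] t 5.22 F [ 0.4  0.3 -4.9]
```

>>> jog_arm([
  {"dx":0,"dy":0,"dz":0,"rx":0.03,"ry":0.03,"rz":0,"gripper":1},
  {"dx":0,"dy":0,"dz":0,"rx":0.07,"ry":0.07,"rz":0,"gripper":1},
  {"dx":0,"dy":0,"dz":0,"rx":0.12,"ry":0.12,"rz":0,"gripper":1},
  {"dx":0,"dy":0,"dz":0,"rx":0.17,"ry":0.17,"rz":0,"gripper":1},
  {"dx":0,"dy":0,"dz":0,"rx":0.23,"ry":0.23,"rz":0,"gripper":1},
  {"dx":0,"dy":0,"dz":0,"rx":0.29,"ry":0.29,"rz":0,"gripper":1},
  {"dx":0,"dy":0,"dz":0,"rx":0.34,"ry":0.34,"rz":0,"gripper":1},
  {"dx":0,"dy":0,"dz":0,"rx":0.37,"ry":0.37,"rz":0,"gripper":1},
])

```text
t: 5.88
eef_pos: [0.5645, -0.163, 0.2599]
ee_rot: [-2.753, -0.361, -1.02]
force: [-0.9, -0.0, -5.6]
width: 0.0173
gripper_force: 55.0
```

>>> jog_arm([
  {"dx":0,"dy":0,"dz":0,"rx":0,"ry":0,"rz":0,"gripper":1},
  {"dx":0,"dy":0,"dz":0,"rx":0,"ry":0,"rz":0,"gripper":1},
  {"dx":0,"dy":0,"dz":0,"rx":0,"ry":0,"rz":0,"gripper":1},
  {"dx":0,"dy":0,"dz":0,"rx":0,"ry":0,"rz":0,"gripper":1},
  {"dx":0,"dy":0,"dz":0,"rx":0,"ry":0,"rz":0,"gripper":1},
  {"dx":0,"dy":0,"dz":0,"rx":0,"ry":0,"rz":0,"gripper":1},
  {"dx":0,"dy":0,"dz":0,"rx":0,"ry":0,"rz":0,"gripper":1},
  {"dx":0,"dy":0,"dz":0,"rx":0,"ry":0,"rz":0,"gripper":1},
])

```text
t: 6.55
eef_pos: [0.5672, -0.1632, 0.2603]
ee_rot: [-2.755, -0.361, -1.019]
force: [-0.3, 0.2, -5.4]
width: 0.0176
gripper_force: 55.0
```

```bash
python3 -c "
from h import *
a=grab('scene');b=grab('side');c=grab('wrist')
A=cv2.resize(a['frame'][130:300,140:330],None,fx=2.2,fy=2.2);B=cv2.resize(b['frame'][90:250,180:350],None,fx=2.2,fy=2.2)
B=B[:,:374];W=np.zeros((max(A.shape[0],B.shape[0]),800,3),np.uint8);W[:A.shape[0],:A.shape[1]]=A;W[:B.shape[0],420:420+B.shape[1]]=B
cv2.imwrite('pics/s3.png',W[:,:,::-1]); cv2.imwrite('pics/w3.png',c['frame'][:,:,::-1])
s=arm.get_state(); print(s['eef_pos'],s['q'],s['force'],s['width']); go(s['eef_pos'],tool(tilted(35.7,30,45)))
"
```

```text
[ 0.56706878 -0.16323117  0.26046866] [ 0.12158126 -0.05798404 -0.70932018  0.33805838 -0.43589446  0.22919221] [ 0.80955915  0.26235825 -5.4758383 ] 0.01782768957073133
d [0. 0. 0.] r [ 0.0005  0.0003 -0.0001] t 6.7 F [ 0.8  0.3 -5.5]
```

View pics/s3.png

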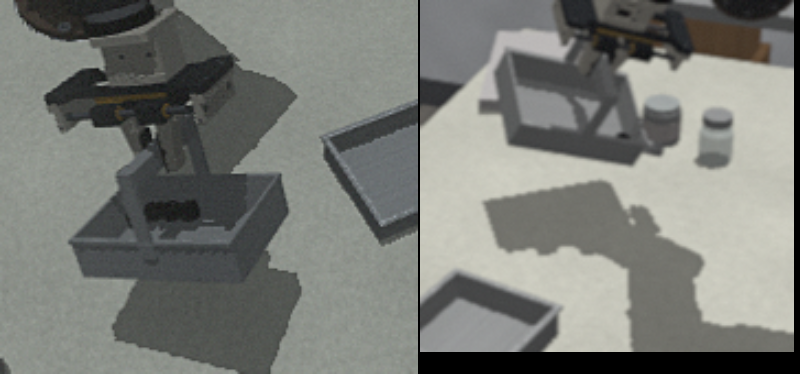

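View pics/w3.png

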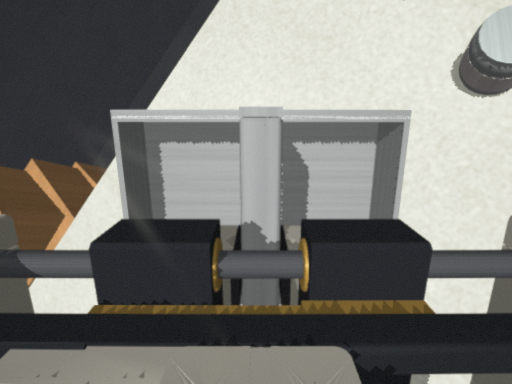

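The composite's left panel (scene) shows the tilted tote with black knobs in a row at about (150–195, 210), by the lip-side long wall. The wrist view shows the tote square in the jaws, with no knobs in the visible half. Now I check the knobs in the tote's frame.

```bash
cat >> h.py <<'E'
def knobs(n='scene',f=None):
    """dark pixels near the tote -> tote-frame points from depth"""
    f=f or grab(n); s=arm.get_state(); Rt=R.from_euler('xyz',s['ee_rot'])*T2G.inv()
    g=s['eef_pos']+R.from_euler('xyz',s['ee_rot']).apply([0,0,.003])
    C=cloud(f); P=Rt.inv().apply(C.reshape(-1,3)-g).reshape(C.shape)*1000+G
    m=(f['frame'].max(-1)<60)&(P[...,2]>0)&(P[...,2]<32)&(abs(P[...,0])<102)&(abs(P[...,1])<72)
    return f,P,m,Rt,g
E
python3 -c "
from h import *
for n in('scene','side'):
    f,P,m,Rt,g=knobs(n)
    q=P[m]; v,u=np.nonzero(m); print(n,len(q))
    if len(q): print(np.round(np.percentile(q,[2,25,50,75,98],axis=0)))
    k=(abs(P[...,0])<99)&(abs(P[...,1])<69)&(P[...,2]>11)&(P[...,2]<26); k&=(P[...,1]<64)&(abs(P[...,0])<94); print('raised',k.sum(),np.round(P[k][::6]).tolist()[:60])
    print('rim',np.round(proj(f,g+Rt.apply((np.array([(-100,70,50),(100,70,50),(100,-70,50),(-100,-70,50),(-96,66,4)])-G)/1000))).tolist())
    if n=='scene':
        cv2.imwrite('pics/s4.png',cv2.resize(f['frame'][190:270,160:280,::-1],None,fx=6,fy=6,interpolation=cv2.INTER_CUBIC))
"
```

```text
scene 420
[[-91.  13.   3.]
 [-53.  44.   6.]
 [-26.  49.  15.]
 [ -5.  62.  21.]
 [ 81.  69.  30.]]
raised 415 [[-86.0, 64.0, 21.0], [-17.0, 63.0, 21.0], [-61.0, 58.0, 21.0], [-38.0, 56.0, 23.0], [-19.0, 55.0, 23.0], [-72.0, 51.0, 23.0], [-53.0, 50.0, 23.0], [-37.0, 53.0, 21.0], [-19.0, 54.0, 21.0], [-73.0, 46.0, 23.0], [-56.0, 49.0, 21.0], [-37.0, 47.0, 22.0], [-19.0, 48.0, 21.0], [-77.0, 46.0, 19.0], [-60.0, 49.0, 18.0], [-40.0, 46.0, 19.0], [-21.0, 45.0, 20.0], [-9.0, 54.0, 14.0], [-62.0, 46.0, 16.0], [-44.0, 47.0, 16.0], [-24.0, 44.0, 18.0], [-11.0, 51.0, 13.0], [-64.0, 43.0, 15.0], [-44.0, 45.0, 14.0], [-20.0, 45.0, 14.0], [-71.0, 43.0, 12.0], [-91.0, 27.0, 19.0], [-91.0, -68.0, 25.0], [-68.0, -67.0, 25.0], [-83.0, -68.0, 23.0], [-65.0, -69.0, 24.0], [-33.0, -68.0, 24.0], [-16.0, -68.0, 24.0], [27.0, -68.0, 25.0], [-84.0, -68.0, 20.0], [-62.0, -67.0, 19.0], [-38.0, -67.0, 20.0], [-16.0, -66.0, 21.0], [5.0, -69.0, 23.0], [32.0, -68.0, 23.0], [51.0, -69.0, 24.0], [71.0, -67.0, 23.0], [92.0, -69.0, 25.0], [-76.0, -68.0, 17.0], [-56.0, -68.0, 18.0], [-24.0, -68.0, 19.0], [-1.0, -69
[... 401 characters left out ...]
[-85.  31.  20.]
 [-83.  32.  22.]
 [-81.  33.  23.]
 [-77.  38.  26.]]
raised 150 [[77.0, -66.0, 23.0], [64.0, -68.0, 19.0], [74.0, -65.0, 15.0], [54.0, -62.0, 23.0], [61.0, -63.0, 16.0], [38.0, -64.0, 22.0], [66.0, -61.0, 12.0], [39.0, -65.0, 16.0], [21.0, -63.0, 22.0], [39.0, -61.0, 15.0], [9.0, -68.0, 16.0], [-10.0, -63.0, 26.0], [4.0, -68.0, 12.0], [-14.0, -66.0, 19.0], [-11.0, -68.0, 11.0], [-41.0, -69.0, 19.0], [-30.0, -64.0, 16.0], [29.0, -49.0, 12.0], [-49.0, -65.0, 15.0], [-51.0, -53.0, 14.0], [-93.0, -29.0, 17.0], [-85.0, -14.0, 11.0], [-18.0, 19.0, 12.0], [-83.0, 25.0, 20.0], [-84.0, 30.0, 21.0]]
rim [[283.0, 156.0], [226.0, 145.0], [219.0, 112.0], [274.0, 124.0], [275.0, 164.0]]
```

View pics/s4.png

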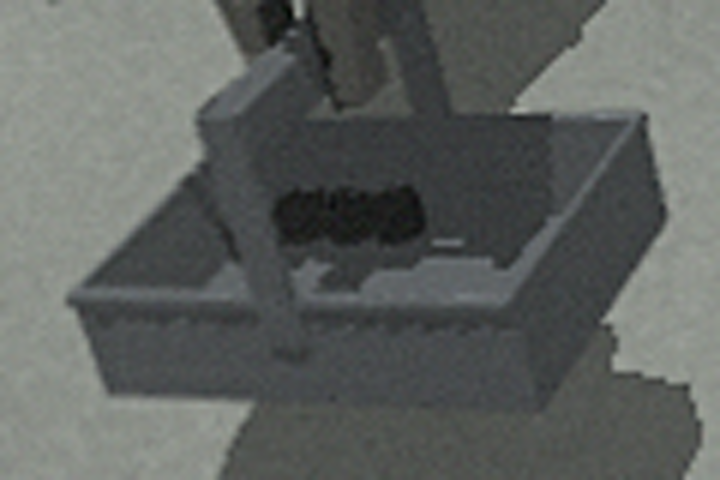

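The crop shows three knobs in a row along the +y wall at tote x≈-20, -44 and -68. The fourth is against the -x wall at about (-84,36), so they are arched and the corner itself is empty. I'll rock the tilt toward -x to break the arch, then bring it back to the diagonal.

```bash
python3 -c "
from h import *
s=arm.get_state(); p=s['eef_pos']
for ph in (30,15,0,-15,-25): go(p,tool(tilted(35.7,30,ph)))
"
```

```text
d [0. 0. 0.] r [ 0.0799 -0.1034  0.0346] t 6.8 F [-0.4 -0.7 -5.6]
d [0. 0. 0.] r [ 0.1301 -0.2245  0.0671] t 6.8 F [-0.4 -0.7 -5.6]
d [0. 0. 0.] r [ 0.1478 -0.3556  0.0952] t 6.8 F [-0.4 -0.7 -5.6]
d [0. 0. 0.] r [ 0.1312 -0.4882  0.1172] t 6.8 F [-0.4 -0.7 -5.6]
d [0. 0. 0.] r [ 0.1014 -0.5731  0.1276] t 6.8 F [-0.4 -0.7 -5.6]
```

>>> jog_arm([
  {"dx":0,"dy":0,"dz":0,"rx":0.04,"ry":-0.05,"rz":0.017,"gripper":1},
  {"dx":0,"dy":0,"dz":0,"rx":0.08,"ry":-0.103,"rz":0.035,"gripper":1},
  {"dx":0,"dy":0,"dz":0,"rx":0.11,"ry":-0.165,"rz":0.05,"gripper":1},
  {"dx":0,"dy":0,"dz":0,"rx":0.13,"ry":-0.225,"rz":0.067,"gripper":1},
  {"dx":0,"dy":0,"dz":0,"rx":0.14,"ry":-0.29,"rz":0.08,"gripper":1},
  {"dx":0,"dy":0,"dz":0,"rx":0.148,"ry":-0.355,"rz":0.095,"gripper":1},
  {"dx":0,"dy":0,"dz":0,"rx":0.148,"ry":-0.39,"rz":0.1,"gripper":1},
  {"dx":0,"dy":0,"dz":0,"rx":0.14,"ry":-0.42,"rz":0.106,"gripper":1},
])

```text
t: 7.47
eef_pos: [0.5677, -0.1648, 0.2606]
ee_rot: [-2.625, 0.064, -0.932]
force: [0.5, -0.2, -5.7]
width: 0.0178
gripper_force: 55.0
```

>>> jog_arm([
  {"dx":0,"dy":0,"dz":0,"rx":0,"ry":0,"rz":0,"gripper":1},
  {"dx":0,"dy":0,"dz":0,"rx":0,"ry":0,"rz":0,"gripper":1},
  {"dx":0,"dy":0,"dz":0,"rx":0,"ry":0,"rz":0,"gripper":1},
  {"dx":0,"dy":0,"dz":0,"rx":0,"ry":0,"rz":0,"gripper":1},
  {"dx":0,"dy":0,"dz":0,"rx":0,"ry":0,"rz":0,"gripper":1},
  {"dx":0,"dy":0,"dz":0,"rx":0,"ry":0,"rz":0,"gripper":1},
  {"dx":0,"dy":0,"dz":0,"rx":0,"ry":0,"rz":0,"gripper":1},
  {"dx":0,"dy":0,"dz":0,"rx":0,"ry":0,"rz":0,"gripper":1},
])

```text
t: 8.13
eef_pos: [0.567, -0.163, 0.2608]
ee_rot: [-2.625, 0.062, -0.931]
force: [-0.8, -1.0, -4.7]
width: 0.0178
gripper_force: 55.0
```

```bash
cat >> h.py <<'E'
def report():
    """coarse map of knob tops in tote frame: rows y, cols x"""
    M=np.zeros((14,20),int)
    for n in('scene','side'):
        f,P,m,Rt,g=knobs(n); m=(f['frame'].max(-1)<70)&(P[...,2]>6)&(P[...,2]<30)&(abs(P[...,0])<97)&(abs(P[...,1])<66)
        q=P[m]; M+=np.histogram2d(q[:,1],q[:,0],bins=[np.arange(-70,71,10),np.arange(-100,101,10)])[0].astype(int)
    print('x from -100 step 10; top row y=60..70'); print(M[::-1][:9])
E
python3 -c "
from h import *
report()
s=arm.get_state(); p=s['eef_pos'];print(p,s['t'])
for ph in (15,30,45): go(p,tool(tilted(35.7,30,ph)))
"
```

```text
x from -100 step 10; top row y=60..70
[[ 1  0  0  3  4  1  5  8  3  2  3  3  4  2  0  2  3  0  0  0]
 [ 1  7  7  6 11  7 10 18  0  1  1  0  1  1  0  0  0  0  0  0]
 [ 1  7 20 10 19  7 18 12  0  2  0  0  0  0  0  2  0  0  0  0]
 [ 1 10 14  1  0  1  2  1  2  0  0  0  0  0  1  0  0  0  0  0]
 [ 4 11 22  0  1  1  1  2  3  0  2  0  0  0  0  0  0  0  0  0]
 [ 7  6  1  0  2  2  2  0  1  1  1  1  0  0  0  0  0  0  0  0]
 [ 8  0  0  2  1  0  0  2  1  1  1  1  0  0  0  0  0  0  0  0]
 [ 0  2  1  3  2  1  0  1  0  0  0  1  0  0  0  0  0  0  0  0]
 [ 3  0  0  0  0  0  1  2  1  1  0  1  0  0  0  0  0  0  0  0]]
[ 0.56704245 -0.1630977   0.26066555] 8.2333
d [0. 0. 0.] r [-0.0092  0.1925 -0.0503] t 8.23 F [ 0.2 -0.7 -5.7]
d [0. 0. 0.] r [-0.0594  0.3143 -0.0807] t 8.23 F [ 0.2 -0.7 -5.7]
d [0. 0. 0.] r [-0.1399  0.4201 -0.1059] t 8.23 F [ 0.2 -0.7 -5.7]
```

>>> jog_arm([
  {"dx":0,"dy":0,"dz":0,"rx":0,"ry":0.05,"rz":-0.013,"gripper":1},
  {"dx":0,"dy":0,"dz":0,"rx":0,"ry":0.1,"rz":-0.026,"gripper":1},
  {"dx":0,"dy":0,"dz":0,"rx":-0.004,"ry":0.15,"rz":-0.04,"gripper":1},
  {"dx":0,"dy":0,"dz":0,"rx":-0.01,"ry":0.2,"rz":-0.052,"gripper":1},
  {"dx":0,"dy":0,"dz":0,"rx":-0.03,"ry":0.26,"rz":-0.067,"gripper":1},
  {"dx":0,"dy":0,"dz":0,"rx":-0.06,"ry":0.315,"rz":-0.081,"gripper":1},
  {"dx":0,"dy":0,"dz":0,"rx":-0.1,"ry":0.37,"rz":-0.094,"gripper":1},
  {"dx":0,"dy":0,"dz":0,"rx":-0.14,"ry":0.42,"rz":-0.106,"gripper":1},
])

```text
t: 8.9
eef_pos: [0.5664, -0.1636, 0.2608]
ee_rot: [-2.748, -0.351, -1.02]
force: [-0.6, -2.9, -4.6]
width: 0.0175
gripper_force: 55.0
```

```bash
python3 -c "
from h import *
report()
pts([.708,.184,.221],tilted(35.7,30,45))
go([.708,.184,.26],tool(tilted(35.7,30,45)))
"
```

```text
x from -100 step 10; top row y=60..70
[[ 2  3  3  4  3  5  4  7  5  5  8  7  7  4  7  1  1  1  0  1]
 [ 0  4 11  4 13  8  6 14  1  2  2  1  0  0  1  0  0  0  0  0]
 [ 0  0 16 10 20 14 19 22  0  0  1  0  2  2  3  0  0  0  0  0]
 [ 5  4  2  1  1  0  2  0  0  0  1  0  0  2  0  0  0  0  0  0]
 [13  9  4  1  0  0  1  1  1  0  0  0  0  0  0  0  0  0  0  0]
 [ 9  6  0  0  0  0  0  0  0  0  0  0  0  0  0  0  0  0  0  0]
 [ 8  0  0  0  0  0  0  0  0  0  0  0  0  0  0  0  0  0  0  0]
 [ 5  0  0  0  0  0  0  0  0  0  0  0  0  0  0  0  0  0  0  0]
 [ 5  0  0  0  0  0  0  0  0  0  0  0  0  0  0  0  0  0  0  0]]
corner [0.664 0.17  0.062]
under [0.662 0.17  0.056]
lip [0.619 0.177 0.089]
other [0.73  0.059 0.106]
other2 [0.805 0.29  0.127]
d [-206.9 -311.2   44.7] r [-0.0024  0.0104 -0.0014] t 9.0 F [-2.   0.4 -6.6]
```

>>> jog_arm([
  {"dx":-2,"dy":-3,"dz":0.5,"rx":0,"ry":0,"rz":0,"gripper":1},
  {"dx":-7,"dy":-11,"dz":1.5,"rx":0,"ry":0,"rz":0,"gripper":1},
  {"dx":-15,"dy":-22,"dz":3,"rx":0,"ry":0,"rz":0,"gripper":1},
  {"dx":-25,"dy":-38,"dz":5.5,"rx":0,"ry":0,"rz":0,"gripper":1},
  {"dx":-37,"dy":-56,"dz":8,"rx":0,"ry":0,"rz":0,"gripper":1},
  {"dx":-50.5,"dy":-76,"dz":11,"rx":0,"ry":0,"rz":0,"gripper":1},
  {"dx":-64,"dy":-96.5,"dz":14,"rx":0,"ry":0,"rz":0,"gripper":1},
  {"dx":-78,"dy":-117,"dz":17,"rx":0,"ry":0,"rz":0,"gripper":1},
])

```text
t: 9.67
eef_pos: [0.6216, -0.0339, 0.2617]
ee_rot: [-2.746, -0.348, -1.023]
force: [-0.2, 0.0, -5.4]
width: 0.0173
gripper_force: 55.0
```

>>> jog_arm([
  {"dx":-13.5,"dy":-20.5,"dz":3,"rx":0,"ry":0,"rz":0,"gripper":1},
  {"dx":-27,"dy":-41,"dz":6,"rx":0,"ry":0,"rz":0,"gripper":1},
  {"dx":-41,"dy":-62,"dz":9,"rx":0,"ry":0,"rz":0,"gripper":1},
  {"dx":-55,"dy":-83,"dz":12,"rx":0,"ry":0,"rz":0,"gripper":1},
  {"dx":-69,"dy":-104,"dz":15,"rx":0,"ry":0,"rz":0,"gripper":1},
  {"dx":-83,"dy":-125,"dz":18,"rx":0,"ry":0,"rz":0,"gripper":1},
  {"dx":-97,"dy":-146,"dz":21,"rx":0,"ry":0,"rz":0,"gripper":1},
  {"dx":-109,"dy":-164,"dz":23.5,"rx":0,"ry":0,"rz":0,"gripper":1},
])

```text
t: 10.33
eef_pos: [0.698, 0.1501, 0.2626]
ee_rot: [-2.747, -0.347, -1.022]
force: [0.2, -0.0, -5.8]
width: 0.0174
gripper_force: 55.0
```

```bash
python3 -c "
from h import *
go([.708,.184,.225],tool(tilted(35.7,30,45)))
"
```

```text
d [-35.1 -13.7  35.3] r [-0.0058  0.0123 -0.0076] t 10.33 F [ 0.2 -0.  -5.8]
```

>>> jog_arm([
  {"dx":-10,"dy":-8,"dz":4,"rx":0,"ry":0.003,"rz":0,"gripper":1},
  {"dx":-18,"dy":-10,"dz":9,"rx":-0.002,"ry":0.006,"rz":-0.002,"gripper":1},
  {"dx":-23,"dy":-10,"dz":15,"rx":-0.004,"ry":0.01,"rz":-0.004,"gripper":1},
  {"dx":-26,"dy":-10,"dz":21,"rx":-0.006,"ry":0.012,"rz":-0.007,"gripper":1},
  {"dx":-28,"dy":-10,"dz":26,"rx":-0.006,"ry":0.012,"rz":-0.007,"gripper":1},
  {"dx":-29,"dy":-10,"dz":28,"rx":-0.006,"ry":0.012,"rz":-0.007,"gripper":1},
  {"dx":-29,"dy":-10,"dz":28,"rx":-0.006,"ry":0.012,"rz":-0.007,"gripper":1},
  {"dx":-29,"dy":-10,"dz":28,"rx":-0.006,"ry":0.012,"rz":-0.007,"gripper":1},
])

```text
t: 11.0
eef_pos: [0.7035, 0.1758, 0.232]
ee_rot: [-2.755, -0.363, -1.019]
force: [-0.6, -0.7, -5.0]
width: 0.0173
gripper_force: 55.0
```

```bash
python3 -c "
from h import *
report()
f,P,m,Rt,g=knobs('scene'); pts(arm.get_state()['eef_pos'],Rt)
go([.708,.184,.223],tool(tilted(35.7,30,45)))
a=f;b=grab('side')
A=cv2.resize(a['frame'][110:280,230:420],None,fx=2.1,fy=2.1);B=cv2.resize(b['frame'][120:290,120:290],None,fx=2.1,fy=2.1)
h=min(len(A),len(B)); cv2.imwrite('pics/s5.png',np.hstack([A[:h],B[:h]])[:,:,::-1])
"
```

```text
x from -100 step 10; top row y=60..70
[[ 6  1  6  3  4  4  0  0  2  4  6  2  9  7  4  1  0  0  1  0]
 [ 5  7  9  8  6  6  0  0  0  0  0  0  0  0  0  0  0  0  0  0]
 [ 9  8 13 13 22 10  6  0  0  0  0  0  0  0  0  0  0  0  0  0]
 [10 16 16  1  0  0  0  0  0  0  0  0  1  0  0  0  0  0  0  0]
 [14 22 19  0  0  0  0  0  0  0  0  0  0  0  0  0  0  0  0  0]
 [ 7  7  3  0  0  0  1  0  0  0  0  0  0  0  0  0  0  0  0  0]
 [ 4  0  0  0  0  0  0  0  0  0  0  0  0  0  0  0  0  0  0  0]
 [ 5  0  0  0  0  0  0  0  0  0  0  0  0  0  0  0  0  0  0  0]
 [ 1  0  0  0  0  0  0  0  0  0  0  0  0  0  0  0  0  0  0  0]]
corner [0.66  0.162 0.074]
under [0.657 0.162 0.068]
lip [0.614 0.169 0.1  ]
other [0.726 0.051 0.117]
other2 [0.801 0.282 0.138]
d [-7.3 -4.6  9.9] r [-0.0005 -0.0018  0.0013] t 11.15 F [ 0.2  0.3 -5. ]
```

View pics/s5.png

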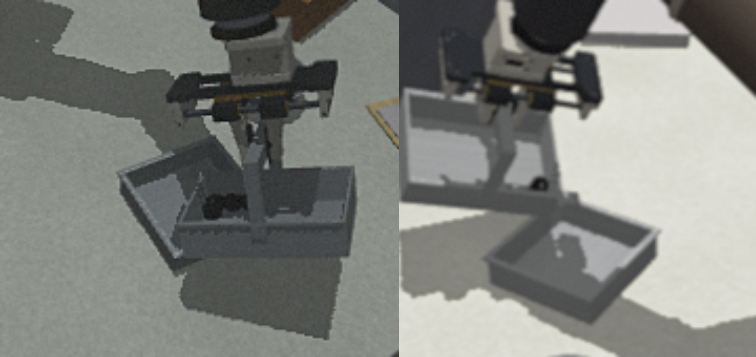

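The left panel shows the lip corner over the pan with knobs at (205–247, 205) in the corner; the handle strap hides one. The right panel shows the tote clear above the pan, with one knob at (540,184) in the corner. Last fine correction.

>>> jog_arm([
  {"dx":-2,"dy":-1,"dz":2,"rx":0,"ry":0,"rz":0,"gripper":1},
  {"dx":-4,"dy":-3,"dz":5,"rx":0,"ry":0,"rz":0,"gripper":1},
  {"dx":-6,"dy":-4,"dz":8,"rx":0,"ry":0,"rz":0,"gripper":1},
  {"dx":-7,"dy":-4.5,"dz":10,"rx":0,"ry":0,"rz":0,"gripper":1},
  {"dx":-7,"dy":-4.5,"dz":10,"rx":0,"ry":0,"rz":0,"gripper":1},
  {"dx":-7,"dy":-4.5,"dz":10,"rx":0,"ry":0,"rz":0,"gripper":1},
  {"dx":-7,"dy":-4.5,"dz":10,"rx":0,"ry":0,"rz":0,"gripper":1},
  {"dx":-7,"dy":-4.5,"dz":10,"rx":0,"ry":0,"rz":0,"gripper":1},
])

```text
t: 11.87
eef_pos: [0.708, 0.1838, 0.2224]
ee_rot: [-2.755, -0.364, -1.018]
force: [-0.4, 0.7, -5.2]
width: 0.0178
gripper_force: 55.0
```

>>> jog_arm([
  {"dx":0,"dy":0,"dz":0,"rx":0,"ry":0,"rz":0,"gripper":1},
  {"dx":0,"dy":0,"dz":0,"rx":0,"ry":0,"rz":0,"gripper":1},
  {"dx":0,"dy":0,"dz":0,"rx":0,"ry":0,"rz":0,"gripper":1},
  {"dx":0,"dy":0,"dz":0,"rx":0,"ry":0,"rz":0,"gripper":1},
  {"dx":0,"dy":0,"dz":0,"rx":0,"ry":0,"rz":0,"gripper":1},
  {"dx":0,"dy":0,"dz":0,"rx":0,"ry":0,"rz":0,"gripper":1},
  {"dx":0,"dy":0,"dz":0,"rx":0,"ry":0,"rz":0,"gripper":1},
  {"dx":0,"dy":0,"dz":0,"rx":0,"ry":0,"rz":0,"gripper":1},
])

```text
t: 12.53
eef_pos: [0.708, 0.1838, 0.2223]
ee_rot: [-2.755, -0.364, -1.018]
force: [0.5, -0.1, -4.9]
width: 0.0178
gripper_force: 55.0
```

```bash
python3 -c "
from h import *
report()
f,P,m,Rt,g=knobs('scene'); s=arm.get_state(); pts(s['eef_pos'],Rt); print(np.degrees(np.arccos(Rt.as_matrix()[2,2])),abs(s['qd']).max(),s['gripper_force'],s['width'])
for n in('scene','side'):
    f=grab(n);C=cloud(f);q=P=Rt.inv().apply(C.reshape(-1,3)-g)*1000+G
    # check tote did not slip: measured rim heights & floor points in tote frame
    i=(abs(q[:,0])<90)&(abs(q[:,1])<50)&(abs(q[:,2]-4)<8); print(n,'floor z med',np.median(q[i,2]),'slopes',np.round(np.linalg.lstsq(np.c_[q[i,:2],np.ones(i.sum())],q[i,2],rcond=None)[0],3))
"
```

```text
x from -100 step 10; top row y=60..70
[[ 4  1  2  4  4  4  0  0  3  5  5  5 10 10  2  1  1  1  1  0]
 [ 4  5 14  6 10 10  0  0  0  0  0  1  0  2  0  0  0  0  0  0]
 [ 8 10 12 16 15 11  6  0  0  0  0  0  1  1  0  0  0  0  0  0]
 [10 16 16  0  1  1  0  0  0  0  0  2  0  0  0  0  0  0  0  0]
 [16 22 23  1  0  0  0  0  0  0  0  0  0  0  0  0  0  0  0  0]
 [ 5  7  1  0  0  0  0  0  0  0  0  0  0  0  0  0  0  0  0  0]
 [ 4  0  0  0  0  0  0  0  0  0  0  0  0  0  0  0  0  0  0  0]
 [ 5  0  0  0  0  0  0  0  0  0  0  0  0  0  0  0  0  0  0  0]
 [ 2  0  0  0  0  0  0  0  0  0  0  0  0  0  0  0  0  0  0  0]]
corner [0.664 0.169 0.064]
under [0.662 0.17  0.057]
lip [0.619 0.177 0.09 ]
other [0.73  0.058 0.107]
other2 [0.805 0.29  0.128]
30.057575429392088 0.0013144440522962842 54.997544288635254 0.017445749160969384
scene floor z med 4.312441548757548 slopes [-1.600e-02  1.000e-03  4.702e+00]
side floor z med 5.220055213942516 slopes [-1.000e-03  6.000e-03  5.231e+00]
```

```bash
python3 -c "
from station import arm
print(arm.job_done())"
```

```text
the job is handed in; nothing more can be done
None
```

Job handed in: the tote is held still at 30° with its lip about 45 mm above the pan's rim, its lowest corner about 12 mm clear. Three knobs are visible at the lip corner; the fourth, last seen next to them, is now hidden by the handle strap.

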